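Set out the bench for blood grouping

TASK

Set out the bench for blood grouping: stand the three antisera on the bench in a row close behind the white well tile (two or three centimetres beyond its far long edge), each in line with its own column of wells - blue anti-A behind the left column, yellow anti-B behind the middle one, black anti-D behind the right one - and stand the open red waste pot on the bench two or three centimetres from the tile's right-hand edge, level with the middle of that edge. Stack the yellow tip box squarely on top of the blue one, long side along long side. Left, right and behind are as seen from the robot and square to the tile; set everything down upright without dropping it, and leave the tile, the blue box, the green bottle, the timer and the slide box where they are.

Things in the scene. Friction and masses are not known exactly. Their poses are not given: they have to be found in the camera images.
- tile: White porcelain tile lying flat, 110 mm deep (x), 165 wide (y), 10 thick, 420 g; six round wells 34 mm wide, in three columns of two. Origin: centre of underside. x points away from the robot (within 0.25 rad), y to the left. Far edge at x = +55 mm, right-hand edge at y = -82.5; columns at y = +52 (left), 0, -52 (right). On the robot's left or right; stays put.
- anti_a: Dropper bottle, blue with a blue cap (anti-A), standing: round body 27 mm across up to 44 mm above the bench, with a white label, then a cap 20 mm across with a pointed tip, 70 mm high in all; about 32 g. Origin: centre of its underside; z up, yaw means nothing. Goes behind the left column of wells.
- anti_b: Dropper bottle, yellow with a yellow cap (anti-B), standing: round body 27 mm across up to 44 mm above the bench, with a white label, then a cap 20 mm across with a pointed tip, 70 mm high in all; about 32 g. Origin: centre of its underside; z up, yaw means nothing. Goes behind the middle column of wells.
- anti_d: Dropper bottle, black with a black cap (anti-D), standing: round body 27 mm across up to 44 mm above the bench, with a white label, then a cap 20 mm across with a pointed tip, 70 mm high in all; about 32 g. Origin: centre of its underside; z up, yaw means nothing. Goes behind the right column of wells.
- ahg: Dropper bottle, green with a green cap, standing: round body 27 mm across up to 44 mm above the bench, with a white label, then a cap 20 mm across with a pointed tip, 70 mm high in all; about 32 g. Origin: centre of its underside; z up, yaw means nothing. Not needed now: leave it where it is.
- waste_pot: Open red plastic waste pot, empty, standing: 46 mm across at the foot, widening to 52 mm at the rim, 60 mm high, wall 3 mm, 45 g. Origin: centre of its underside; z up, its yaw means nothing.
- yellow_box: Yellow pipette-tip box, closed, flat-topped: 100 mm long (its x), 62 mm wide (its y), 55 mm high, 120 g. Origin: centre of its underside. At the start its long side points roughly away from the robot. Goes on top of the blue box.
- blue_box: Blue pipette-tip box of the same size (100 mm along its x, 62 mm along its y, 55 mm high, flat top), 400 g. Origin: centre of its underside. Its long side points roughly away from the robot. It stays where it is.
- timer: White bench timer lying flat, 58 x 66 x 18 mm, with a grey-green display and three small buttons, farther from the robot than the tile. Origin: centre of its underside. Leave it where it is.
- slide_box: Orange box of glass slides lying flat, 34 x 80 x 30 mm, with a white label on top, farther from the robot than the tile. Origin: centre of its underside. Leave it where it is.

How it is judged:
By the outcome, as a careful person would: the job done as asked, in the order asked, and still so for the second after the job is handed in, with the robot touching nothing.
It also fails if it takes over 131 s, if anything falls off the work surface, if the arm or the gripper's body presses on something with over 40 N, if the wrist force passes 120 N, or if a joint passes its speed limit or range.

ROBOT

A 7-joint arm with a two-finger parallel gripper is mounted at the origin on the work surface. World frame = base frame: x ahead of the robot, y to its left, z up, the work surface at z = 0. Lengths are in m, angles in rad, forces in N, time in s.
With the tool pointing down it reaches from about 0.425 to 0.825 m from the base axis. Payload 3.6 kg.
Tool frame: the origin (TCP) lies midway between the tips of the shut fingers; the grasp point (between the pads) lies 19 mm behind it; z points along the fingers, y is the line along which they close (so a half turn about z gives the same grasp; the last joint's range is limited). The gripper opens to 93 mm and grips with 3 to 60 N. Pads are 15 mm wide; open, the fingers measure 128 mm over their backs; the gripper's body (75 mm by 188 mm) begins 65 mm behind the grasp point.
Start: joints at [1.198, 0.615, -0.013, 1.423, 0.008, 1.103, -0.04], TCP at [0.22, -0.611, 0.219] pointing down, gripper open.
Joint ranges: [-3.12, 3.12], [-0.3, 2.06], [-1.34, 1.32], [0.26, 2.42], [-1.36, 4.5], [0.01, 1.98], [-2.84, 2.84]. Speed limits (rad/s): [2.79, 2.79, 3.14, 3.14, 3.14, 3.14, 3.14].

INTERFACE

Orientations are given as a unit quaternion [x, y, z, w].
In Python, from workcell import * gives the robot as it stands.
- The arm moves only by the shell command python3 -m jog 'ROWS' [FORCE]. ROWS is JSON, a list that holds one entry, the list of rows, each a list of 7 numbers: the shift along the tool's x, y, z normalised to -1 to 1, where 1 is 30 mm, then the turn, a rotation vector about the tool's x, y, z normalised to -1 to 1, where 1 is 0.1 rad, then the opening, from -1 (shut) to 1 (fully open). A call has 1 to 20 rows; each row shifts and turns the commanded pose from where the row before left it, along the tool's axes as they then stand; what a row does not reach is not made up. A row lasts 1/12 s, in which the tool goes at most 41.7 mm and 7.16 degrees, less where a joint would pass 70% of its speed; a pose out of reach is approached as far as the arm can. A call with a number of a shift or a turn outside -1 to 1 is refused whole. A call with a gripper value outside its range is refused whole. The fingers move at their own pace and stop on an object; FORCE is the grip in N (left out, the last holds). Time passes only in rows, so rows that do not move let the fingers close. It gives the time, the measured TCP pose, the force, the opening and the grip force at its end, in the units of the state.
- state(): the state, without advancing time (a new reading comes with each control period).
- grab_frame(name): name is "scene" or "side" or "wrist"; returns (picture, depth): 400x640x3 uint8, red, green, blue; 400x640 float32, m along the optical axis (not along the pixel's ray), 0 where there is no reading.
- calibration(name): a dict with "intrinsics" (3x3 intrinsics, pixels), "k1" (the pictures are not rectified: a ray, as slopes to the right and down, at radius r is drawn at 1 + k1 r^2 times it, then the intrinsics apply), "rvec" (rotation vector, rad) and "tvec" (3), from world to camera coordinates, as OpenCV has them; the wrist camera has in their place "tool_from_camera" (4x4, takes a point from camera to tool coordinates, whose origin is the TCP and whose axes are the flange's). Camera axes: x right, y down, z forward; pixel columns grow to the right and rows downward; lengths in m; the calibration is good to about 2 mm. A picture is of the moment at which its call begins: read the wrist's pose just before it. calibration takes no time and is no camera call.
- hand_in(): hands the job in; it is judged then, once.
The state is a dict: "clock": time; "qpos": joint angles; "qvel": joint speeds; "effort": joint torques, N m; "eef_pos": TCP position; "tcp_rot": TCP orientation; "force": force on the tool from outside, world axes, zero at the start; "ft_torque": the same for the moment, N m; "gripper_width": finger opening in m; "grip_force": force on a finger pad.
Only numpy, scipy, OpenCV 4.12 (cv2) and the standard library are available. Lean on these libraries where they do the work, as an engineer would, in place of code of your own. Each camera call takes 0.05 s, during which the arm holds its last target. There are 200 camera calls.

## Working session

There is one attempt and no reset: what is moved stays moved. The work goes in short steps, Python scripts to look and compute and a shell command to move; the robot and the scene stay as the last step left them, time stands still between calls to the robot, and variables do not carry over. Pictures are saved under pics/ and viewed, at most 14 in all, crops included, and the job is handed in when it is done.

```bash
mkdir -p pics; ls; python3 - <<'E'
from workcell import *
import cv2, numpy as np
s=state(); print({k:np.round(v,3).tolist() for k,v in s.items()})
for n in ("scene","side","wrist"):
    p,d=grab_frame(n); cv2.imwrite(f"pics/{n}0.png",p[:,:,::-1]); np.savez(f"{n}0.npz",p=p,d=d)
    print(n,calibration(n))
E
```

```text
pics
{'clock': 0.0, 'qpos': [1.198, 0.616, -0.013, 1.425, 0.008, 1.103, -0.04], 'qvel': [0.001, -0.001, -0.001, 0.001, -0.0, 0.001, -0.001], 'effort': [0.001, -45.893, 0.209, -16.574, -0.061, 0.02, 0.0], 'eef_pos': [0.22, -0.611, 0.218], 'tcp_rot': [0.985, 0.172, -0.0, -0.001], 'force': [0.46, -0.747, -0.927], 'ft_torque': [0.019, 0.017, 0.027], 'grip_force': 0.0, 'gripper_width': 0.093}
scene {'intrinsics': array([[434.32952544,   0.        , 318.51131644],
       [  0.        , 434.32952544, 202.88798799],
       [  0.        ,   0.        ,   1.        ]]), 'k1': -0.07517049694517465, 'rvec': array([ 2.31281522,  0.91719725, -0.33928788]), 'tvec': array([-0.43306438, -0.30404108,  1.39407136])}
side {'intrinsics': array([[361.29748758,   0.        , 323.71588641],
       [  0.        , 361.29748758, 191.45369081],
       [  0.        ,   0.        ,   1.        ]]), 'k1': -0.017849642807955802, 'rvec': array([ 0.0756973 , -2.79215307,  1.33159369]), 'tvec': array([0.61883295, 0.04705447, 0.94655347])}
wrist {'intrinsics': array([[297.23504684,   0.        , 321.03705703],
       [  0.        , 297.23504684, 196.76218771],
       [  0.        ,   0.        ,   1.        ]]), 'k1': -0.03311248057912619, 'tool_from_camera': array([[ 1.22324918e-03, -9.61722413e-01, -2.74022818e-01,
         7.60960857e-02],
       [ 9.99999247e-01,  1.14950653e-03,  4.29679765e-04,
         6.75007244e-05],
       [-9.82416407e-05, -2.74023137e-01,  9.61723095e-01,
        -1.65909239e-01],
       [ 0.00000000e+00,  0.00000000e+00,  0.00000000e+00,
         1.00000000e+00]])}
```

View pics/scene0.png

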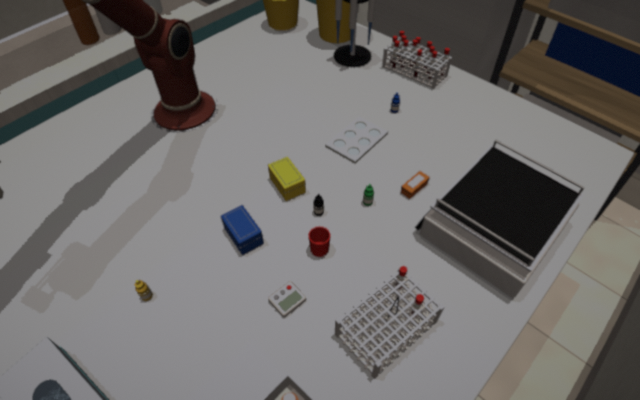

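View pics/side0.png

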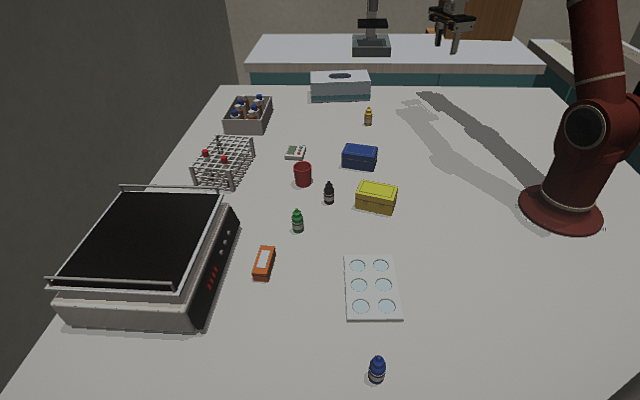

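The scene view shows the robot base at (185,105), tile (357,140), blue bottle (396,102), black (318,204), green (368,194), yellow bottle (143,289), pot (319,241), yellow box (286,177), blue box (241,228), timer (287,298) and slide box (415,183). The side view shows all of them too.

```bash
cat > h.py <<'E'
import cv2, numpy as np
from workcell import *
from scipy.spatial.transform import Rotation as Rot
def cam(n, st=None):
    c=calibration(n)
    if n=="wrist":
        T=np.eye(4); T[:3,:3]=Rot.from_quat(st["tcp_rot"]).as_matrix(); T[:3,3]=st["eef_pos"]
        M=T@c["tool_from_camera"]; R,o=M[:3,:3],M[:3,3]
    else:
        Rc=cv2.Rodrigues(c["rvec"])[0]; R=Rc.T; o=-Rc.T@c["tvec"]
    return c,R,o
def rays(uv,C):
    c,R,o=C
    q=cv2.undistortPoints(np.asarray(uv,float).reshape(-1,1,2),c["intrinsics"],np.array([c["k1"],0,0,0.]))[:,0]
    return np.c_[q,np.ones(len(q))]@R.T
def plane(uv,C,z):
    d=rays(uv,C); return C[2]+d*((z-C[2][2])/d[:,2])[:,None]
def cloud(uv,dep,C): return C[2]+rays(uv,C)*dep[:,None]
def tri(us,Cs):
    A=0;b=0
    for u,C in zip(us,Cs):
        d=rays([u],C)[0]; d/=np.linalg.norm(d); P=np.eye(3)-np.outer(d,d); A=A+P; b=b+P@C[2]
    return np.linalg.solve(A,b)
def blob(p,lo,hi,box):
    h=cv2.cvtColor(p,cv2.COLOR_RGB2HSV); m=cv2.inRange(h,np.array(lo),np.array(hi)); k=np.zeros_like(m)
    x0,y0,x1,y1=box; k[y0:y1,x0:x1]=m[y0:y1,x0:x1]
    n,l,s,_=cv2.connectedComponentsWithStats(k)
    return (l==1+np.argmax(s[1:,4])).astype(np.uint8)
E
python3 - <<'E'
from h import *
Bl=((100,110,30),(130,255,255));Ye=((18,130,50),(35,255,255));Gr=((45,100,20),(85,255,255));Re=((0,150,50),(6,255,255));Or=((5,150,80),(17,255,255));Bk=((0,0,0),(179,255,50))
ob={"anti_a":(Bl,(396,102),(377,368),14,20),"anti_b":(Ye,(143,289),(368,116),14,14),"anti_d":(Bk,(318,204),(328,192),14,16),"ahg":(Gr,(368,194),(297,220),14,16),
"pot":(Re,(319,241),(302,174),18,18),"ybox":(Ye,(286,177),(376,197),28,28),"bbox":(Bl,(241,228),(359,157),30,26),"slide":(Or,(415,183),(263,263),20,24)}
S={n:np.load(n+"0.npz") for n in("scene","side")}
for k,(c,a,b,ra,rb) in ob.items():
    us=[];print(k)
    for n,u,r in(("scene",a,ra),("side",b,rb)):
        C=cam(n); m=blob(S[n]["p"],*c,(u[0]-r,u[1]-r,u[0]+r,u[1]+r))
        ys,xs=np.nonzero(m); d=S[n]["d"][ys,xs]; uv=np.c_[xs,ys].astype(float)
        P=cloud(uv[d>0],d[d>0],C)
        print("  ",n,len(xs),uv.mean(0).round(1),"cloud med",np.median(P,0).round(3),"lo",np.percentile(P,3,axis=0).round(3),"hi",np.percentile(P,97,axis=0).round(3))
        us.append(uv.mean(0))
        if "box" in k:
            T=P[P[:,2]>np.percentile(P[:,2],97)-.006]; r=cv2.minAreaRect(T[:,:2].astype(np.float32)*1000); print("   top",np.round(r[0],1),np.round(r[1],1),round(r[2],1))
    print("   tri",tri(us,[cam("scene"),cam("side")]).round(4))
# tile: white brighter than bench?
for n,u in(("scene",(340,150)),("side",(350,310))):
    p=S[n]["p"]; print(n,p[u[1],u[0]-14:u[0]+14:3].tolist())
E
```

```text
anti_a
   scene 46 [395.7  99.2] cloud med [0.504 0.446 0.047] lo [0.498 0.44  0.038] hi [0.511 0.454 0.061]
   side 166 [377.6 364.4] cloud med [0.501 0.461 0.058] lo [0.49  0.452 0.044] hi [0.512 0.468 0.071]
   tri [0.4996 0.4544 0.0418]
anti_b
   scene 121 [140.9 286.9] cloud med [ 0.496 -0.454  0.051] lo [ 0.488 -0.464  0.037] hi [ 0.502 -0.445  0.067]
   side 47 [368.3 112.4] cloud med [ 0.489 -0.444  0.048] lo [ 0.478 -0.452  0.038] hi [ 0.496 -0.435  0.067]
   tri [ 0.4886 -0.4541  0.0442]
anti_d
   scene 101 [318.3 202.7] cloud med [ 0.613 -0.017  0.046] lo [ 0.604 -0.024  0.028] hi [ 0.62  -0.009  0.065]
   side 101 [328.7 189.4] cloud med [0.605 0.    0.048] lo [ 0.595 -0.007  0.029] hi [0.616 0.006 0.071]
   tri [ 0.6072 -0.0123  0.0389]
ahg
   scene 76 [368.7 191.5] cloud med [0.682 0.094 0.05 ] lo [0.674 0.088 0.037] hi [0.69  0.102 0.066]
   side 67 [296.6 215. ] cloud med [0.677 0.11  0.058] lo [0.668 0.102 0.044] hi [0.686 0.116 0.071]
   tri [0.6796 0.0985 0.045 ]
pot
   scene 437 [319.1 240.9] cloud med [ 0.687 -0.092  0.036] lo [ 0.664 -0.116  0.005] hi [ 0.711 -0
[... 716 characters left out ...]
22   0.053] hi [ 0.569 -0.156  0.058]
   top [ 522.1 -188.7] [62.4 97. ] 77.6
   tri [ 0.5263 -0.1987  0.0434]
slide
   scene 111 [414.9 184.4] cloud med [0.749 0.201 0.028] lo [0.726 0.185 0.023] hi [0.756 0.26  0.032]
   side 221 [263.3 260.6] cloud med [0.737 0.238 0.03 ] lo [0.723 0.191 0.028] hi [0.754 0.266 0.032]
   tri [0.7412 0.222  0.0178]
scene [[144, 143, 145], [136, 134, 135], [91, 89, 87], [101, 99, 100], [138, 137, 140], [145, 144, 147], [145, 144, 147], [134, 134, 135], [138, 143, 146], [137, 143, 146]]
side [[162, 161, 156], [162, 162, 156], [163, 162, 157], [144, 143, 139], [166, 168, 166], [165, 167, 166], [147, 152, 149], [156, 168, 171], [155, 166, 170], [154, 167, 169]]
```

```bash
python3 - <<'E'
import cv2
a=cv2.imread("pics/scene0.png")[110:170,315:400]; b=cv2.imread("pics/side0.png")[245:330,330:415]
a=cv2.resize(a,None,fx=7,fy=7)[:420]; b=cv2.resize(b,None,fx=4.9,fy=4.9)[:420]
import numpy as np
b=b[:420];a=a[:b.shape[0]]
h=min(len(a),len(b)); o=np.hstack([a[:h,:],b[:h]]); o=cv2.resize(o,None,fx=.75,fy=.75); print(o.shape); cv2.imwrite("pics/tile.png",o)
E
```

```text
(313, 759, 3)
```

```bash
python3 - <<'E'
from h import *
for n in("scene","side"):
    z=np.load(n+"0.npz"); C=cam(n); ys,xs=np.mgrid[0:400,0:640]; uv=np.c_[xs.ravel(),ys.ravel()].astype(float); d=z["d"].ravel()
    ok=d>0; P=cloud(uv[ok],d[ok],C)
    B=P[(abs(P[:,0]-.5)<.15)&(abs(P[:,1]-.27)<.13)]
    print(n,"bench z",np.median(B[:,2]).round(4),np.percentile(B[:,2],[2,20,50,80,95,98]).round(4))
    b0=np.percentile(B[:,2],20)
    T=B[(B[:,2]>b0+.005)&(B[:,2]<b0+.016)]
    r=cv2.minAreaRect(T[:,:2].astype(np.float32)*1000); print(len(T),T.mean(0).round(3),np.percentile(T,[2,98],axis=0).round(3).tolist(),np.round(r[0],1),np.round(r[1],1),round(r[2],1))
    # wells: bluish pixels
    hsv=cv2.cvtColor(z["p"],cv2.COLOR_RGB2HSV)
    Q=(P[:,2]>-.01)&(P[:,2]<.03)&(abs(P[:,0]-.48)<.12)&(abs(P[:,1]-.27)<.13)
    m=np.zeros(640*400,np.uint8); m[np.flatnonzero(ok)[Q]]=1; m=m.reshape(400,640)
    p=z["p"].astype(int); w=((p[:,:,2]-p[:,:,0]>=6)&(m>0)).astype(np.uint8)
    k,l,s,c=cv2.connectedComponentsWithStats(w)
    for i in range(1,k):
        if s[i,4]>20: print("  well",s[i,4],c[i].round(1),plane([c[i]],C,.008)[0].round(4))
E
```

```text
scene bench z -0.0003 [-0.005  -0.0024 -0.0003  0.0053  0.0097  0.011 ]
1507 [0.505 0.257 0.007] [[0.443, 0.164, 0.003], [0.579, 0.345, 0.012]] [507.1 265.5] [278.8 250.8] 1.1
  well 44 [359.9 125.6] [0.4741 0.3129 0.008 ]
  well 47 [373.7 132.9] [0.5258 0.3157 0.008 ]
  well 48 [349.8 134.5] [0.4782 0.2612 0.008 ]
  well 52 [363.8 141.8] [0.5293 0.2652 0.008 ]
  well 51 [339.  143.6] [0.4808 0.2097 0.008 ]
  well 54 [353.2 151.6] [0.5331 0.2127 0.008 ]
side bench z 0.0007 [-0.002  -0.0005  0.0007  0.0066  0.0106  0.0114]
3454 [0.502 0.277 0.009] [[0.449, 0.191, 0.005], [0.556, 0.351, 0.012]] [499.4 287.7] [117.2 204.9] 5.0
  well 125 [357.  265.6] [0.5314 0.2186 0.008 ]
  well 125 [380.2 265.2] [0.4798 0.2152 0.008 ]
  well 151 [358.6 284.8] [0.5285 0.2702 0.008 ]
  well 151 [383.1 284.6] [0.4767 0.2673 0.008 ]
  well 175 [360.5 306.2] [0.5252 0.322  0.008 ]
  well 179 [386.3 306. ] [0.4735 0.3192 0.008 ]
```

View pics/tile.png

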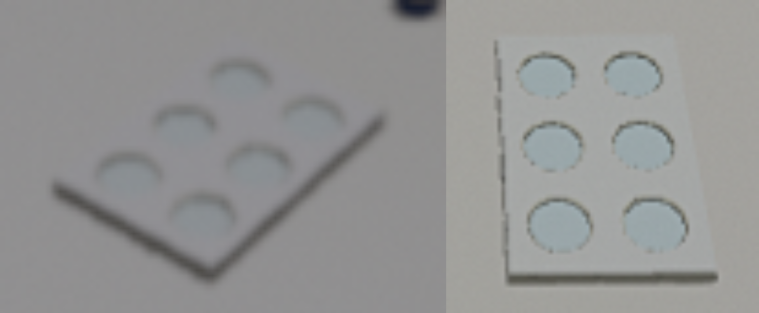

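The crop shows the six wells clearly in both views, and the well centroids give a tile yaw of about 0.06. Rotating so the fingers close along tile x (psi ≈ 1.63).

```bash
cat > go.py <<'E'
import sys
from h import *
x,y,z,psi=map(float,sys.argv[1:5]); s=state()
R=Rot.from_quat(s["tcp_rot"]).as_matrix(); p=np.array(s["eef_pos"]); cur=np.arctan2(R[1,0],R[0,0])
T=Rot.from_euler("z",psi)*Rot.from_euler("x",np.pi)
rv=(Rot.from_matrix(R).inv()*T).as_rotvec()/.1
d=(R.T@(np.array([x,y,z])-p))/.03
d2=(T.as_matrix().T@(np.array([x,y,z])-p))/.03
print("t",round(s["clock"],2),"pos",p.round(4),"psi",round(cur,3),"w",round(s["gripper_width"],4),"F",np.round(s["force"],1),"units now-frame",d.round(2),"goal-frame",d2.round(2),"rot",rv.round(2))
E
python3 -m jog '[[[0,0,0,0,0,-1,1],[0,0,0,0,0,-1,1],[0,0,0,0,0,-1,1],[0,0,0,0,0,-1,1],[0,0,0,0,0,-1,1],[0,0,0,0,0,-1,1],[0,0,0,0,0,-1,1],[0,0,0,0,0,-1,1],[0,0,0,0,0,-1,1],[0,0,0,0,0,-1,1],[0,0,0,0,0,-1,1],[0,0,0,0,0,-1,1],[0,0,0,0,0,-0.84,1],[0,0,0,0,0,0,1]]]'
python3 go.py 0.5 -0.25 0.22 1.63; python3 -c "
from h import *;print(np.round(state()['qpos'],2))"
```

```text
clock: 1.32
eef_pos: [0.2199, -0.6113, 0.2181]
tcp_rot: [0.686, 0.728, 0.0, -0.0]
force: [-0.6, -0.4, 0.7]
gripper_width: 0.0928
grip_force: 0.0
t 1.32 pos [ 0.2199 -0.6113  0.2181] psi 1.631 w 0.0928 F [-0.6 -0.4  0.7] units now-frame [11.46 10.04 -0.05] goal-frame [11.47 10.03 -0.06] rot [-0.   -0.01  0.01]
[ 1.39  0.64 -0.35  1.42  0.23  1.13  1.06]
```

```bash
python3 -m jog '[[[0.95,0.83,0,0,0,0,1],[0.95,0.83,0,0,0,0,1],[0.95,0.83,0,0,0,0,1],[0.95,0.83,0,0,0,0,1],[0.95,0.83,0,0,0,0,1],[0.95,0.83,0,0,0,0,1],[0.95,0.83,0,0,0,0,1],[0.95,0.83,0,0,0,0,1],[0.95,0.83,0,0,0,0,1],[0.95,0.83,0,0,0,0,1],[0.95,0.83,0,0,0,0,1],[0.95,0.83,0,0,0,0,1],[0,0,0,0,0,0,1],[0,0,0,0,0,0,1]]]'
cat > w.py <<'E'
import sys
from h import *
def shot(tag):
    s=state(); p,d=grab_frame("wrist"); cv2.imwrite(f"pics/{tag}.png",p[:,:,::-1]); np.savez(tag+".npz",p=p,d=d,pos=s["eef_pos"],rot=s["tcp_rot"])
def load(tag):
    z=np.load(tag+".npz"); return z["p"],z["d"],cam("wrist",{"eef_pos":z["pos"],"tcp_rot":z["rot"]})
if __name__=="__main__": shot(sys.argv[1])
E
python3 w.py w1; python3 go.py 0.5 0.05 0.22 1.63
```

```text
clock: 2.48
eef_pos: [0.5001, -0.2492, 0.2187]
tcp_rot: [0.684, 0.729, 0.001, -0.0]
force: [-0.5, -0.7, -0.9]
gripper_width: 0.0928
grip_force: 0.0
t 2.53 pos [ 0.4986 -0.2519  0.2185] psi 1.63 w 0.0931 F [-0.6  0.6  0.6] units now-frame [10.04  0.65 -0.05] goal-frame [10.04  0.64 -0.05] rot [-0.01  0.    0.  ]
```

View pics/w1.png

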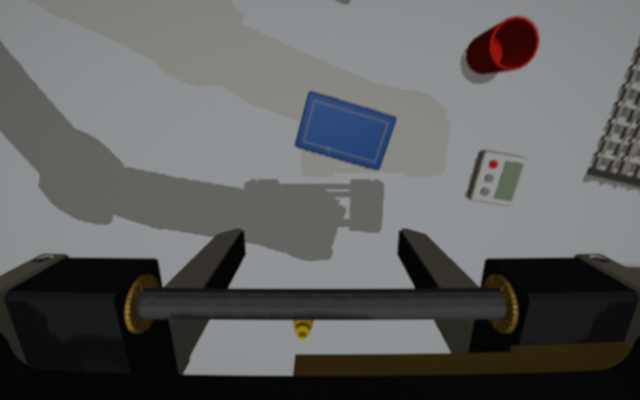

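The wrist view, with image up = +y and right = +x, shows the blue box centred at (346,130), the pot at (505,45) and the timer at (495,178).

```bash
python3 -m jog '[[[1,0.1,0,0,0,0,1],[1,0.1,0,0,0,0,1],[1,0.1,0,0,0,0,1],[1,0.1,0,0,0,0,1],[1,0.1,0,0,0,0,1],[1,0.1,0,0,0,0,1],[0.4,0,0,0,0,0,1],[0,0,0,0,0,0,1]]]' >/dev/null; python3 w.py w2
python3 -m jog '[[[1,0,0,0,0,0,1],[1,0,0,0,0,0,1],[1,0,0,0,0,0,1],[1,0,0,0,0,0,1],[1,0,0,0,0,0,1],[1,0,0,0,0,0,1],[1,0,0,0,0,0,1],[1,0,0,0,0,0,1],[0.4,0,0,0,0,0,1],[0,0,0,0,0,0,1]]]' >/dev/null; python3 w.py w3
python3 go.py 0.5 0.4544 0.22 1.63
python3 - <<'E'
import cv2,numpy as np
cv2.imwrite("pics/w23.png",cv2.resize(np.vstack([cv2.imread("pics/w2.png")[:260],cv2.imread("pics/w3.png")[:260]]),None,fx=1,fy=1))
E
```

```text
t 4.13 pos [0.491  0.19   0.2184] psi 1.628 w 0.0932 F [ 0.5 -1.6  0.6] units now-frame [ 8.78  0.81 -0.07] goal-frame [ 8.78  0.82 -0.05] rot [-0.    0.02 -0.02]
```

View pics/w23.png

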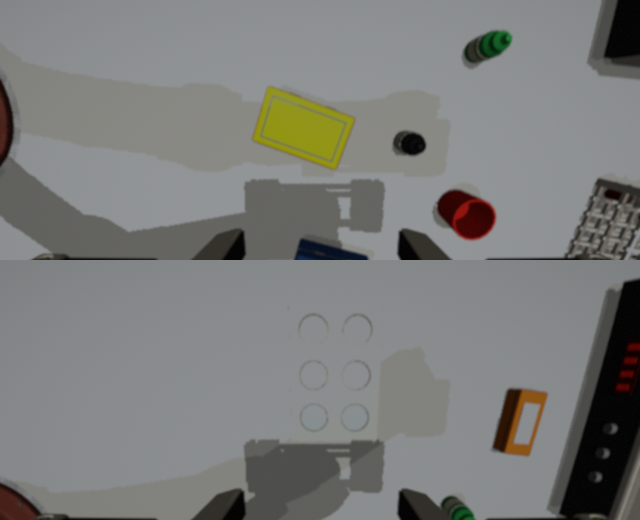

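The upper half (w2) shows the yellow box centred at (304,127), black bottle (410,143), pot (468,214) and green bottle (490,46). The lower half (w3) shows the six wells at about x = 313/357 and y = 68/115/157 in w3's own rows.

```bash
python3 - <<'E'
from h import *; from w import load
for t,lo,hi,box,nm in(("w1",(100,110,30),(130,255,255),(280,80,410,180),"blue"),("w2",(18,130,50),(35,255,255),(240,75,370,180),"yellow")):
    p,d,C=load(t); m=blob(p,lo,hi,box); ys,xs=np.nonzero(m); P=cloud(np.c_[xs,ys].astype(float),d[ys,xs],C)
    uv=np.c_[xs,ys][P[:,2]>.049].astype(float); Q=plane(uv,C,.055)
    r=cv2.minAreaRect((Q[:,:2]*1000).astype(np.float32)); print(nm,np.median(P[:,2]).round(4),np.round(r[0],1),np.round(r[1],1),"long yaw",round((r[2]-90 if r[1][1]>r[1][0] else r[2]),2))
p,d,C=load("w3"); g=cv2.cvtColor(p,cv2.COLOR_RGB2GRAY)[30:190,270:400]
b=cv2.resize(g,None,fx=4,fy=4,interpolation=cv2.INTER_CUBIC); b=cv2.createCLAHE(4,(4,4)).apply(b)
c=cv2.HoughCircles(b,cv2.HOUGH_GRADIENT,1,120,param1=80,param2=15,minRadius=48,maxRadius=68)
c=c[0][:6]; uv=c[:,:2]/4+[270,30]-.375; W=plane(uv,C,.01); i=np.argsort(W[:,1])
print(np.c_[uv,c[:,2]/4][i].round(1)); print(W[i].round(4), W.mean(0).round(4))
f=W[i].reshape(3,2,3); f=np.array([q[np.argsort(q[:,0])] for q in f]); print("yaw y",-np.arctan2(*(f[2]-f[0]).mean(0)[:2]),"yaw x",np.arctan2(*(f[:,1]-f[:,0]).mean(0)[[1,0]]))
# round things in w2 at caps
for nm,lo,hi,box in(("blk",(0,0,0),(179,255,60),(390,125,430,160)),("pot",(0,150,40),(6,255,255),(430,180,510,245))):
    p,d,C=load("w2"); m=blob(p,lo,hi,box); ys,xs=np.nonzero(m); P=cloud(np.c_[xs,ys].astype(float),d[ys,xs],C)
    T=P[P[:,2]>np.percentile(P[:,2],97)-(.004 if nm=="pot" else .012)]; print(nm,len(T),T.mean(0).round(4),((T.max(0)+T.min(0))/2).round(4),np.ptp(T,axis=0).round(3))
E
```

```text
blue 0.0551 [ 522.5 -191.9] [42.  79.9] long yaw -12.36
yellow 0.055 [ 4.813e+02 -3.000e-01] [59.6 97.6] long yaw -16.24
[[313.5 156.8  14.9]
 [354.5 157.2  14.6]
 [313.5 114.2  15.7]
 [355.  114.8  15.9]
 [312.8  68.2  15.8]
 [356.5  69.2  12.6]]
[[0.4799 0.214  0.01  ]
 [0.5316 0.2166 0.01  ]
 [0.477  0.2658 0.01  ]
 [0.5275 0.2684 0.01  ]
 [0.4733 0.318  0.01  ]
 [0.5246 0.3201 0.01  ]] [0.5023 0.2671 0.01  ]
yaw y 0.06569864753250632 yaw x 0.047408503701068694
blk 201 [ 0.6034 -0.0081  0.0686] [5.575e-01 3.000e-04 2.213e-01] [0.115 0.035 0.327]
pot 325 [ 0.678  -0.0874  0.0689] [ 0.6057 -0.0483  0.2205] [0.211 0.132 0.329]
```

```bash
python3 -m jog '[[[1,0.15,0,0,0,0,1],[1,0.15,0,0,0,0,1],[1,0.15,0,0,0,0,1],[1,0.15,0,0,0,0,1],[1,0.1,0,0,0,0,1],[0.8,0.1,0,0,0,0,1],[0,0,0,0,0,0,0.2]]]' >/dev/null; python3 w.py w4
cat > bot.py <<'E'
import sys
from h import *; from w import load
# bottle: cap tip blob -> tool: bottle.py tag colour x y (expected)
col={"blue":((100,110,20),(130,255,255)),"yellow":((18,110,40),(35,255,255)),"black":((0,0,0),(179,255,60)),"red":((0,130,30),(8,255,255))}
t,c,x,y=sys.argv[1:5]; x,y=float(x),float(y); p,d,C=load(t)
m=cv2.inRange(cv2.cvtColor(p,cv2.COLOR_RGB2HSV),*map(np.array,col[c])); ys,xs=np.nonzero((m>0)&(d>.1))
P=cloud(np.c_[xs,ys].astype(float),d[ys,xs],C); k=(np.hypot(P[:,0]-x,P[:,1]-y)<.045)&(P[:,2]<.078)&(P[:,2]>.004); P=P[k]
zt=np.percentile(P[:,2],98); T=P[P[:,2]>zt-(.005 if c=="red" else .008)]
(cx,cy),r=cv2.minEnclosingCircle((T[:,:2]*1000).astype(np.float32))
print(c,len(P),"ztop",zt.round(4),"top mean",T.mean(0).round(4),"circle",round(cx/1000,4),round(cy/1000,4),"r",round(r,1),"uv",np.c_[xs,ys][k].mean(0).round(0))
E
python3 bot.py w4 blue 0.5 0.455; python3 bot.py w2 black 0.606 -0.01; python3 bot.py w2 red 0.688 -0.1; python3 go.py .5 .4544 .016 1.63
```

```text
blue 392 ztop 0.0701 top mean [0.5011 0.4545 0.0671] circle 0.5021 0.4548 r 6.1 uv [322. 104.]
black 535 ztop 0.0699 top mean [ 0.6055 -0.0087  0.0665] circle 0.6062 -0.0085 r 5.2 uv [409. 143.]
red 1782 ztop 0.0603 top mean [ 0.6849 -0.091   0.0586] circle 0.6858 -0.0902 r 26.0 uv [467. 215.]
t 4.77 pos [0.505  0.3659 0.218 ] psi 1.629 w 0.0864 F [ 0.6 -0.9  0.2] units now-frame [2.96 0.01 6.73] goal-frame [2.95 0.01 6.73] rot [-0.    0.01 -0.01]
```

```bash
python3 -m jog '[[[1,0,0,0,0,0,0.2],[1,0.05,0,0,0,0,0.2],[0.95,0,0,0,0,0,0.2],[0,0,1,0,0,0,0.2],[0,0,1,0,0,0,0.2],[0,0,1,0,0,0,0.2],[0,0,1,0,0,0,0.2],[0,0,1,0,0,0,0.2],[0,0,1,0,0,0,0.2],[0,0,0.7,0,0,0,0.2],[0,0,0,0,0,0,0.2]]]' ; python3 go.py .5013 .4545 .016 1.63
```

```text
clock: 5.68
eef_pos: [0.5008, 0.447, 0.0121]
tcp_rot: [0.688, 0.726, -0.006, 0.002]
force: [0.3, -0.8, -1.0]
gripper_width: 0.0559
grip_force: 0.0
t 5.68 pos [0.5008 0.447  0.0121] psi 1.625 w 0.0559 F [ 0.3 -0.8 -1. ] units now-frame [ 0.25  0.03 -0.13] goal-frame [ 0.25  0.03 -0.13] rot [-0.06  0.12 -0.05]
```

```bash
python3 -m jog '[[[0,0,0,0,0,0,0.2],[0,0,0,0,0,0,0.2]]]' >/dev/null; python3 go.py .5013 .4545 .016 1.63
```

```text
t 5.85 pos [0.5027 0.454  0.0193] psi 1.627 w 0.0559 F [-0.  -0.   0.7] units now-frame [ 0.02 -0.04  0.11] goal-frame [ 0.02 -0.04  0.11] rot [ 0.03 -0.   -0.03]
```

```bash
python3 -m jog '[[[0,0,0.1,0,0,0,0.2],[0,0,0,0,0,0,-0.6],[0,0,0,0,0,0,-0.6],[0,0,0,0,0,0,-0.6],[0,0,0,0,0,0,-0.6],[0,0,0,0,0,0,-0.6]]]' 15; python3 go.py .5925 .3245 .1 1.63
```

```text
clock: 6.35
eef_pos: [0.5002, 0.4556, 0.015]
tcp_rot: [0.686, 0.728, 0.0, 0.0]
force: [0.7, -0.2, 0.0]
gripper_width: 0.027
grip_force: 0.3
t 6.35 pos [0.5002 0.4556 0.015 ] psi 1.63 w 0.027 F [ 0.7 -0.2  0. ] units now-frame [-4.54  2.81 -2.83] goal-frame [-4.54  2.81 -2.83] rot [ 0. -0.  0.]
```

```bash
python3 -m jog '[[[0,0,0,0,0,0,-0.6],[0,0,0,0,0,0,-0.6],[0,0,-1,0,0,0,-0.6],[0,0,-1,0,0,0,-0.6],[-0.9,0.56,0,0,0,0,-0.6],[-0.9,0.56,0,0,0,0,-0.6],[-0.9,0.56,0,0,0,0,-0.6],[-0.9,0.56,0,0,0,0,-0.6],[-0.94,0.56,0,0,0,0,-0.6],[0,0,0,0,0,0,-0.6],[0,0,0,0,0,0,-0.6],[0,0,0,0,0,0,-0.6]]]'; python3 go.py .5925 .3245 .016 1.63
```

```text
clock: 7.35
eef_pos: [0.5913, 0.3251, 0.0745]
tcp_rot: [0.686, 0.728, -0.0, -0.001]
force: [-0.9, 0.6, 0.1]
gripper_width: 0.0265
grip_force: 15.0
t 7.35 pos [0.5913 0.3251 0.0745] psi 1.63 w 0.0265 F [-0.9  0.6  0.1] units now-frame [-0.02  0.04  1.95] goal-frame [-0.02  0.04  1.95] rot [-0.01 -0.01  0.  ]
```

```bash
python3 -m jog '[[[0,0.03,0.8,0,0,0,-0.6],[0,0,0.7,0,0,0,-0.6],[0,0,0.3,0,0,0,-0.6],[0,0,0.17,0,0,0,-0.6],[0,0,0,0,0,0,-0.6],[0,0,0,0,0,0,-0.6]]]'; python3 go.py .5925 .3245 .016 1.63
```

```text
clock: 7.85
eef_pos: [0.5926, 0.3263, 0.0163]
tcp_rot: [0.685, 0.728, 0.001, -0.0]
force: [0.3, 0.4, 0.6]
gripper_width: 0.0265
grip_force: 15.0
t 7.85 pos [0.5926 0.3263 0.0163] psi 1.632 w 0.0265 F [0.3 0.4 0.6] units now-frame [-0.06 -0.01  0.01] goal-frame [-0.06 -0.01  0.01] rot [ 0.01 -0.02  0.02]
```

```bash
python3 -m jog '[[[0,0,0.04,0,0,0,-0.6],[0,0,0,0,0,0,0],[0,0,0,0,0,0,0],[0,0,0,0,0,0,0],[0,0,-0.6,0,0,0,0],[0,0,-1,0,0,0,0],[0,0,-1,0,0,0,0],[0,0,-1,0,0,0,0.2]]]'; python3 -m jog '[[[-0.7,-0.2,-0.6,0,0,0,0.2],[-0.9,-0.2,-0.6,0,0,0,0.2],[-1,-0.2,-0.5,0,0,0,0.2],[-1,-0.2,-0.5,0,0,0,0.2],[-1,-0.2,0,0,0,0,0.2],[-1,-0.2,0,0,0,0,0.2],[-1,-0.2,0,0,0,0,0.2],[-1,-0.2,0,0,0,0,0.2],[-1,-0.2,0,0,0,0,0.2],[-1,-0.2,0,0,0,0,0.2],[-1,-0.2,0,0,0,0,0.2],[-1,-0.2,0,0,0,0,0.2],[-1,-0.2,0,0,0,0,0.2],[-1,-0.2,0,0,0,0,0.2],[-1,-0.2,0,0,0,0,0.2],[-1,-0.2,0,0,0,0,0.2],[-1,-0.2,0,0,0,0,0.2],[-1,-0.2,0,0,0,0,0.2]]]'; python3 go.py .4886 -.454 .18 1.63
```

```text
clock: 8.52
eef_pos: [0.5928, 0.3243, 0.1235]
tcp_rot: [0.686, 0.728, -0.0, -0.0]
force: [0.1, -0.4, -0.5]
gripper_width: 0.0499
grip_force: 0.0
clock: 10.02
eef_pos: [0.516, -0.2106, 0.1888]
tcp_rot: [0.686, 0.728, 0.0, 0.0]
force: [-0.0, 0.1, 0.0]
gripper_width: 0.0557
grip_force: 0.0
t 10.02 pos [ 0.516  -0.2106  0.1888] psi 1.63 w 0.0557 F [-0.   0.1  0. ] units now-frame [-8.05 -1.39  0.29] goal-frame [-8.05 -1.39  0.29] rot [ 0.01  0.   -0.  ]
```

```bash
python3 -m jog '[[[-1,-0.14,0,0,0,0,0.2],[-1,-0.14,0,0,0,0,0.2],[-1,-0.14,0,0,0,0,0.2],[-1,-0.14,0,0,0,0,0.2],[-1,-0.14,0,0,0,0,0.2],[-1,-0.14,0,0,0,0,0.2],[-1,-0.14,0,0,0,0,0.2],[-1,-0.14,0,0,0,0,0.2],[-1,-0.14,0,0,0,0,0.2],[-1,-0.14,0,0,0,0,0.2],[-0.8,0,0,0,0,0,0.2],[0,0,0,0,0,0,0.2],[0,0,0,0,0,0,0.2]]]' >/dev/null; python3 w.py w5;  python3 bot.py w5 yellow .4886 -.454;python3 go.py .4886 -.454 .015 1.63
```

```text
yellow 503 ztop 0.0702 top mean [ 0.4893 -0.4525  0.067 ] circle 0.4898 -0.4526 r 6.0 uv [322. 103.]
t 11.15 pos [ 0.4936 -0.5342  0.188 ] psi 1.63 w 0.0559 F [0.9 0.2 0.4] units now-frame [ 2.67 -0.01  5.77] goal-frame [ 2.68 -0.01  5.77] rot [ 0.   -0.02 -0.  ]
```

```bash
python3 -m jog '[[[1,0.02,0,0,0,0,0.2],[1,0,0,0,0,0,0.2],[0.72,0,0,0,0,0,0.2],[0,0,1,0,0,0,0.2],[0,0,1,0,0,0,0.2],[0,0,1,0,0,0,0.2],[0,0,1,0,0,0,0.2],[0,0,1,0,0,0,0.2],[0,0,0.75,0,0,0,0.2],[0,0,0,0,0,0,0.2],[0,0,0,0,0,0,0.2],[0,0,0,0,0,0,0.2]]]' >/dev/null; python3 go.py .4895 -.4525 .015 1.63; python3 -m jog '[[[0,0,0,0,0,0,-0.6],[0,0,0,0,0,0,-0.6],[0,0,0,0,0,0,-0.6],[0,0,0,0,0,0,-0.6],[0,0,0,0,0,0,-0.6],[0,0,0,0,0,0,-0.6],[0,0,0,0,0,0,-0.6],[0,0,0,0,0,0,-0.6]]]' 15; python3 go.py .5956 .2726 .016 1.63
```

```text
t 12.15 pos [ 0.491  -0.453   0.0179] psi 1.631 w 0.0557 F [-0.7 -0.4  0.4] units now-frame [ 0.02 -0.05  0.1 ] goal-frame [ 0.02 -0.05  0.1 ] rot [0.03 0.01 0.01]
clock: 12.82
eef_pos: [0.4894, -0.4537, 0.0164]
tcp_rot: [0.686, 0.728, -0.0, 0.0]
force: [-1.3, 1.0, 3.2]
gripper_width: 0.0268
grip_force: 15.0
t 12.82 pos [ 0.4894 -0.4537  0.0164] psi 1.63 w 0.0268 F [-1.3  1.   3.2] units now-frame [23.96  4.96  0.  ] goal-frame [2.396e+01 4.970e+00 1.000e-02] rot [ 0.  0. -0.]
```

```bash
python3 -m jog '[[[0,0,-1,0,0,0,-0.6],[0,0,-1,0,0,0,-0.6],[0.5,0.2,-1,0,0,0,-0.6],[0.8,0.2,-1,0,0,0,-0.6],[1,0.2,0,0,0,0,-0.6],[1,0.2,0,0,0,0,-0.6],[1,0.2,0,0,0,0,-0.6],[1,0.2,0,0,0,0,-0.6],[1,0.2,0,0,0,0,-0.6],[1,0.2,0,0,0,0,-0.6],[1,0.2,0,0,0,0,-0.6],[1,0.2,0,0,0,0,-0.6],[1,0.2,0,0,0,0,-0.6],[1,0.2,0,0,0,0,-0.6],[1,0.2,0,0,0,0,-0.6],[1,0.2,0,0,0,0,-0.6],[1,0.2,0,0,0,0,-0.6],[1,0.2,0,0,0,0,-0.6],[1,0.2,0,0,0,0,-0.6],[1,0.2,0,0,0,0,-0.6]]]'; python3 go.py .5956 .2726 .016 1.63
```

```text
clock: 14.48
eef_pos: [0.5662, 0.0725, 0.1355]
tcp_rot: [0.686, 0.728, -0.0, -0.0]
force: [1.2, -0.5, -0.6]
gripper_width: 0.0265
grip_force: 15.0
t 14.48 pos [0.5662 0.0725 0.1355] psi 1.63 w 0.0265 F [ 1.2 -0.5 -0.6] units now-frame [6.6  1.37 3.98] goal-frame [6.6  1.37 3.98] rot [-0.01 -0.   -0.  ]
```

```bash
python3 -m jog '[[[1,0.2,0,0,0,0,-0.6],[1,0.2,0,0,0,0,-0.6],[1,0.2,0,0,0,0,-0.6],[1,0.2,0,0,0,0,-0.6],[1,0.2,0,0,0,0,-0.6],[1,0.2,0,0,0,0,-0.6],[0.63,0.15,0,0,0,0,-0.6],[0,0,0,0,0,0,-0.6],[0,0,1,0,0,0,-0.6],[0,0,1,0,0,0,-0.6],[0,0,0.5,0,0,0,-0.6],[0,0,0,0,0,0,-0.6],[0,0,0,0,0,0,-0.6],[0,0,0,0,0,0,-0.6]]]' >/dev/null; python3 go.py .5956 .2726 .016 1.63
```

```text
t 15.65 pos [0.5961 0.272  0.0621] psi 1.629 w 0.0266 F [ 0.3 -0.5  0.5] units now-frame [ 0.02 -0.02  1.54] goal-frame [ 0.02 -0.01  1.54] rot [ 0.02 -0.01 -0.01]
```

```bash
python3 -m jog '[[[0,0,0.7,0,0,0,-0.6],[0,0,0.4,0,0,0,-0.6],[0,0,0.25,0,0,0,-0.6],[0,0,0.15,0,0,0,-0.6],[0,0,0,0,0,0,-0.6],[0,0,0,0,0,0,-0.6],[0,0,0,0,0,0,0],[0,0,0,0,0,0,0],[0,0,0,0,0,0,0],[0,0,-0.6,0,0,0,0],[0,0,-1,0,0,0,0],[0,0,-1,0,0,0,0],[0,0,-0.9,0,0,0,0.2]]]'; python3 -m jog '[[[-0.8,0,0,0,0,0,0.2],[-1,0,0,0,0,0,0.2],[-1,0,0,0,0,0,0.2],[-1,-0.05,0,0,0,0,0.2],[-1,-0.05,0,0,0,0,0.2],[-1,-0.05,0,0,0,0,0.2],[-1,-0.05,0,0,0,0,0.2],[-1,0,0,0,0,0,0.2],[-1,0,0,0,0,0,0.2],[-0.55,0,0,0,0,0,0.2],[0,0,0,0,0,0,0.2],[0,0,0,0,0,0,0.2],[0,0,0,0,0,0,0.2]]]'; python3 go.py .6058 -.0087 .015 1.63
```

```text
clock: 16.73
eef_pos: [0.5952, 0.2722, 0.1225]
tcp_rot: [0.686, 0.728, 0.0, -0.0]
force: [1.0, 0.4, -0.1]
gripper_width: 0.0496
grip_force: 0.0
clock: 17.82
eef_pos: [0.6057, -0.0062, 0.1211]
tcp_rot: [0.685, 0.728, 0.001, -0.001]
force: [1.7, 0.3, -0.1]
gripper_width: 0.0557
grip_force: 0.0
t 17.82 pos [ 0.6057 -0.0062  0.1211] psi 1.632 w 0.0557 F [ 1.7  0.3 -0.1] units now-frame [-0.09 -0.    3.54] goal-frame [-0.08 -0.    3.54] rot [ 0.   -0.02  0.02]
```

```bash
python3 -m jog '[[[-0.07,0,0.8,0,0,0,0.2],[0,0,1,0,0,0,0.2],[0,0,1,0,0,0,0.2],[0,0,0.7,0,0,0,0.2],[0,0,0,0,0,0,0.2],[0,0,0,0,0,0,0.2],[0,0,0,0,0,0,-0.6],[0,0,0,0,0,0,-0.6],[0,0,0,0,0,0,-0.6],[0,0,0,0,0,0,-0.6],[0,0,0,0,0,0,-0.6],[0,0,0,0,0,0,-0.6],[0,0,0,0,0,0,-0.6]]]' 15; python3 go.py .5987 .2207 .016 1.63
```

```text
clock: 18.9
eef_pos: [0.6065, -0.0105, 0.0168]
tcp_rot: [0.686, 0.728, 0.001, 0.001]
force: [-0.7, -0.0, 5.0]
gripper_width: 0.0264
grip_force: 15.0
t 18.9 pos [ 0.6065 -0.0105  0.0168] psi 1.63 w 0.0264 F [-0.7 -0.   5. ] units now-frame [7.71 0.19 0.03] goal-frame [7.71 0.2  0.03] rot [ 0.02  0.   -0.  ]
```

```bash
python3 -m jog '[[[0,0,-1,0,0,0,-0.6],[0,0,-1,0,0,0,-0.6],[0,0,-1,0,0,0,-0.6],[0.8,0.05,0,0,0,0,-0.6],[1,0.05,0,0,0,0,-0.6],[1,0.05,0,0,0,0,-0.6],[1,0.05,0,0,0,0,-0.6],[1,0,0,0,0,0,-0.6],[1,0,0,0,0,0,-0.6],[1,0,0,0,0,0,-0.6],[0.88,0,0,0,0,0,-0.6],[0,0,0,0,0,0,-0.6],[0,0,1,0,0,0,-0.6],[0,0,0.5,0,0,0,-0.6],[0,0,0,0,0,0,-0.6],[0,0,0,0,0,0,-0.6],[0,0,0,0,0,0,-0.6]]]'; python3 go.py .5987 .2207 .016 1.63
```

```text
clock: 20.32
eef_pos: [0.5989, 0.2199, 0.0617]
tcp_rot: [0.686, 0.727, 0.001, 0.0]
force: [-0.2, -0.0, 0.3]
gripper_width: 0.0264
grip_force: 15.0
t 20.32 pos [0.5989 0.2199 0.0617] psi 1.629 w 0.0264 F [-0.2 -0.   0.3] units now-frame [ 0.03 -0.01  1.52] goal-frame [ 0.03 -0.01  1.52] rot [ 0.01 -0.01 -0.01]
```

```bash
python3 -m jog '[[[0,0,0.7,0,0,0,-0.6],[0,0,0.4,0,0,0,-0.6],[0,0,0.25,0,0,0,-0.6],[0,0,0.13,0,0,0,-0.6],[0,0,0,0,0,0,-0.6],[0,0,0,0,0,0,-0.6],[0,0,0,0,0,0,0],[0,0,0,0,0,0,0],[0,0,0,0,0,0,0],[0,0,-0.6,0,0,0,0],[0,0,-1,0,0,0,0],[0,0,-1,0,0,0,0],[0,0,-1,0,0,0,0.4],[0,0,-1,0,0,0,0.4],[0,0,0,0,0,0,0.6]]]'; python3 - <<'E'
from h import *
for n in("scene","side"):
    z=np.load(n+"0.npz");C=cam(n);ys,xs=np.nonzero(z["d"]>0);P=cloud(np.c_[xs,ys].astype(float),z["d"][ys,xs],C)
    for nm,b in(("rack",(.72,.9,-.2,.05)),("timer",(.6,.76,-.3,-.15)),("tall>.1",(.42,.85,-.6,.6))):
        k=(P[:,0]>b[0])&(P[:,0]<b[1])&(P[:,1]>b[2])&(P[:,1]<b[3])&(P[:,2]>(.1 if nm[0:2]=="ta" else .008)); Q=P[k]
        print(n,nm,len(Q),np.percentile(Q,[1,99],axis=0).round(3).tolist() if len(Q) else "")
E
python3 go.py .686 -.0905 .15 1.63
```

```text
clock: 21.57
eef_pos: [0.6019, 0.2222, 0.1616]
tcp_rot: [0.686, 0.728, 0.006, 0.002]
force: [0.6, 0.7, 1.0]
gripper_width: 0.062
grip_force: 0.0
scene rack 924 [[0.865, -0.199, 0.037], [0.9, -0.053, 0.109]]
scene timer 758 [[0.7, -0.275, 0.009], [0.758, -0.21, 0.022]]
scene tall>.1 208 [[0.843, 0.108, 0.114], [0.85, 0.384, 0.121]]
side rack 577 [[0.864, -0.199, 0.008], [0.9, -0.038, 0.11]]
side timer 241 [[0.698, -0.268, 0.009], [0.757, -0.202, 0.022]]
side tall>.1 437 [[0.843, 0.116, 0.113], [0.85, 0.39, 0.122]]
t 21.57 pos [0.6019 0.2222 0.1616] psi 1.63 w 0.062 F [0.6 0.7 1. ] units now-frame [-10.57   2.18   0.36] goal-frame [-10.57   2.18   0.39] rot [ 0.12 -0.05 -0.  ]
```

```bash
python3 -m jog '[[[-0.8,0.2,0,0,0,0,0.75],[-1,0.2,0,0,0,0,0.75],[-1,0.2,0,0,0,0,0.75],[-1,0.2,0,0,0,0,0.75],[-1,0.2,0,0,0,0,0.75],[-1,0.2,0,0,0,0,0.75],[-1,0.2,0,0,0,0,0.75],[-1,0.2,0,0,0,0,0.75],[-1,0.2,0,0,0,0,0.75],[-1,0.2,0,0,0,0,0.75],[-0.73,0.29,0,0,0,0,0.75],[0,0,0,0,0,0,0.75],[0,0,0,0,0,0,0.75],[0,0,0,0,0,0,0.75]]]'; python3 go.py .686 -.0905 .02 1.63
```

```text
clock: 22.73
eef_pos: [0.685, -0.0899, 0.1541]
tcp_rot: [0.685, 0.728, 0.0, -0.001]
force: [0.3, -0.6, 0.3]
gripper_width: 0.0813
grip_force: 0.0
t 22.73 pos [ 0.685  -0.0899  0.1541] psi 1.631 w 0.0813 F [ 0.3 -0.6  0.3] units now-frame [-0.03  0.03  4.47] goal-frame [-0.02  0.03  4.47] rot [-0.01 -0.02  0.01]
```

```bash
python3 -m jog '[[[0,0.03,1,0,0,0,0.75],[0,0,1,0,0,0,0.75],[0,0,1,0,0,0,0.75],[0,0,1,0,0,0,0.75],[0,0,0.45,0,0,0,0.75],[0,0,0,0,0,0,0.75],[0,0,0,0,0,0,0.75],[0,0,0,0,0,0,-0.2],[0,0,0,0,0,0,-0.2],[0,0,0,0,0,0,-0.2],[0,0,0,0,0,0,-0.2],[0,0,0,0,0,0,-0.2],[0,0,0,0,0,0,-0.2],[0,0,0,0,0,0,-0.2],[0,0,0,0,0,0,-0.2]]]' 12; python3 go.py .5102 .1353 .02 1.63
```

```text
clock: 23.98
eef_pos: [0.687, -0.0915, 0.0218]
tcp_rot: [0.686, 0.728, 0.0, 0.001]
force: [-0.9, -0.3, 5.2]
gripper_width: 0.0518
grip_force: 12.0
t 23.98 pos [ 0.687  -0.0915  0.0218] psi 1.63 w 0.0518 F [-0.9 -0.3  5.2] units now-frame [ 7.89 -5.44  0.05] goal-frame [ 7.89 -5.43  0.06] rot [ 0.01  0.   -0.  ]
```

```bash
python3 -m jog '[[[0,0,-0.6,0,0,0,-0.2],[0,0,-0.8,0,0,0,-0.2],[0,0,-0.8,0,0,0,-0.2],[0,0,-0.8,0,0,0,-0.2],[0.4,-0.3,0,0,0,0,-0.2],[0.7,-0.5,0,0,0,0,-0.2],[0.8,-0.55,0,0,0,0,-0.2],[0.8,-0.55,0,0,0,0,-0.2],[0.8,-0.55,0,0,0,0,-0.2],[0.8,-0.55,0,0,0,0,-0.2],[0.8,-0.55,0,0,0,0,-0.2],[0.8,-0.55,0,0,0,0,-0.2],[0.8,-0.55,0,0,0,0,-0.2],[0.7,-0.5,0,0,0,0,-0.2],[0.48,-0.28,0,0,0,0,-0.2],[0,0,0,0,0,0,-0.2],[0,0,0,0,0,0,-0.2],[0,0,0,0,0,0,-0.2]]]'; python3 go.py .5102 .1353 .0218 1.63
```

```text
clock: 25.48
eef_pos: [0.5105, 0.1337, 0.1108]
tcp_rot: [0.687, 0.727, -0.0, 0.0]
force: [-0.3, -0.1, -0.9]
gripper_width: 0.0517
grip_force: 12.0
t 25.48 pos [0.5105 0.1337 0.1108] psi 1.628 w 0.0517 F [-0.3 -0.1 -0.9] units now-frame [ 0.06 -0.01  2.97] goal-frame [ 0.06 -0.01  2.97] rot [ 0.    0.01 -0.02]
```

```bash
python3 -m jog '[[[0.05,0,0.8,0,0,0,-0.2],[0,0,0.8,0,0,0,-0.2],[0,0,0.7,0,0,0,-0.2],[0,0,0.4,0,0,0,-0.2],[0,0,0.2,0,0,0,-0.2],[0,0,0,0,0,0,-0.2],[0,0,0,0,0,0,-0.2],[0,0,0,0,0,0,-0.2]]]'; python3 go.py .5102 .1353 .0218 1.63; python3 - <<'E'
from h import *
p,d=grab_frame("side"); q,_=grab_frame("scene")
cv2.imwrite("pics/s1.png",cv2.resize(p[150:350,230:430,::-1],None,fx=3,fy=3))
E
```

```text
clock: 26.15
eef_pos: [0.5106, 0.1362, 0.0247]
tcp_rot: [0.686, 0.727, 0.001, 0.0]
force: [0.7, -0.0, -1.0]
gripper_width: 0.0512
grip_force: 12.0
t 26.15 pos [0.5106 0.1362 0.0247] psi 1.629 w 0.0512 F [ 0.7 -0.  -1. ] units now-frame [-0.03 -0.02  0.1 ] goal-frame [-0.03 -0.02  0.1 ] rot [ 0.02 -0.   -0.01]
```

View pics/s1.png

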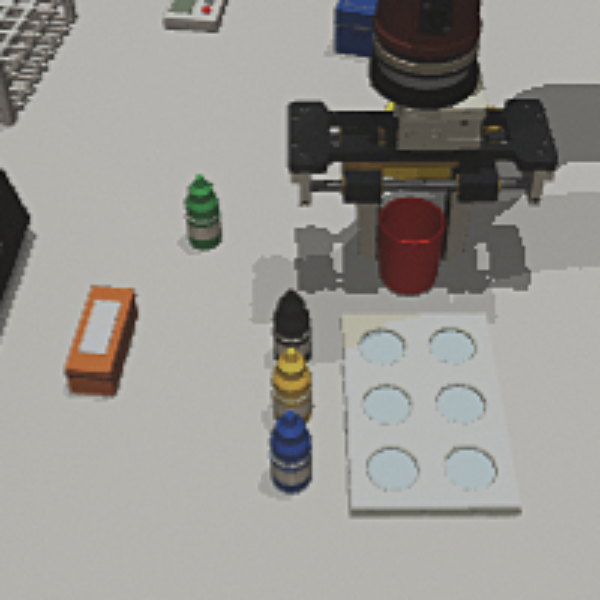

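The side view shows the three bottles in a row behind the tile, blue/yellow/black left to right from the robot, and the pot upright in the gripper at (410,245).

```bash
python3 -m jog '[[[0,0,0.1,0,0,0,-0.2],[0,0,0,0,0,0,-0.2],[0,0,0,0,0,0,-0.2],[0,0,0,0,0,0,0.3],[0,0,0,0,0,0,0.5],[0,0,0,0,0,0,0.6],[0,0,0,0,0,0,0.6],[0,0,-0.6,0,0,0,0.6],[0,0,-1,0,0,0,0.6],[0,0,-1,0,0,0,0.8],[0,0,-1,0,0,0,1],[0,0,-1,0,0,0,1],[0,0,-1,0,0,0,1],[0,0,0,0,0,0,1]]]'; python3 -m jog '[[[0,0,0,0,0,-1,1],[0,0,0,0,0,-1,1],[0,0,0,0,0,-1,1],[0,0,0,0,0,-1,1],[0,0,0,0,0,-1,1],[0,0,0,0,0,-1,1],[0,0,0,0,0,-1,1],[0,0,0,0,0,-1,1],[0,0,0,0,0,-1,1],[0,0,0,0,0,-1,1],[0,0,0,0,0,-1,1],[0,0,0,0,0,-1,1],[0,0,0,0,0,-0.28,1],[0,0,0,0,0,0,1],[0,0,0,0,0,0,1]]]';  python3 go.py .4813 -.0005 .1 2.858
```

```text
clock: 27.42
eef_pos: [0.5129, 0.1381, 0.1947]
tcp_rot: [0.686, 0.728, 0.005, 0.003]
force: [1.2, 0.9, 0.8]
gripper_width: 0.0924
grip_force: 0.0
clock: 28.67
eef_pos: [0.5095, 0.1363, 0.1886]
tcp_rot: [0.142, 0.99, -0.0, -0.0]
force: [0.3, 0.8, 1.0]
gripper_width: 0.0931
grip_force: 0.0
t 28.67 pos [0.5095 0.1363 0.1886] psi 2.856 w 0.0931 F [0.3 0.8 1. ] units now-frame [-0.39 -4.64  2.95] goal-frame [-0.37 -4.64  2.95] rot [-0.   -0.01 -0.02]
```

```bash
python3 -m jog '[[[-0.1,-0.8,0,0,0,0,1],[-0.1,-1,0,0,0,0,1],[-0.1,-1,0,0,0,0,1],[-0.07,-1,0,0,0,0,1],[0,-0.84,0,0,0,0,1],[0,0,0,0,0,0,1],[0,0,1,0,0,0,1],[0,0,1,0,0,0,1],[0,0,0.95,0,0,0,1],[0,0,0,0,0,0,1],[0,0,0,0,0,0,1],[0,0,0,0,0,0,1]]]';  python3 go.py .4813 -.0005 .015 2.858
```

```text
clock: 29.67
eef_pos: [0.4824, 0.0007, 0.1017]
tcp_rot: [0.141, 0.99, 0.0, 0.001]
force: [-0.7, 0.2, 0.2]
gripper_width: 0.0928
grip_force: 0.0
t 29.67 pos [0.4824 0.0007 0.1017] psi 2.858 w 0.0928 F [-0.7  0.2  0.2] units now-frame [ 0.03 -0.05  2.89] goal-frame [ 0.02 -0.05  2.89] rot [0.01 0.02 0.  ]
```

```bash
python3 -m jog '[[[0,-0.04,0.8,0,0,0,1],[0,0,0.8,0,0,0,1],[0,0,0.8,0,0,0,1],[0,0,0.48,0,0,0,1],[0,0,0,0,0,0,1],[0,0,0,0,0,0,1],[0,0,0,0,0,0,0],[0,0,0,0,0,0,0],[0,0,0,0,0,0,0],[0,0,0,0,0,0,0],[0,0,0,0,0,0,0],[0,0,0,0,0,0,0],[0,0,0,0,0,0,0],[0,0,0,0,0,0,0]]]' 20;  python3 go.py .5225 -.192 .015 2.926
```

```text
clock: 30.83
eef_pos: [0.4816, -0.0011, 0.0146]
tcp_rot: [0.141, 0.99, 0.0, 0.001]
force: [-0.4, -0.4, 5.1]
gripper_width: 0.062
grip_force: 20.0
t 30.83 pos [ 0.4816 -0.0011  0.0146] psi 2.858 w 0.062 F [-0.4 -0.4  5.1] units now-frame [-3.09 -5.73 -0.01] goal-frame [-2.69 -5.93 -0.01] rot [ 0.01  0.01 -0.68]
```

```bash
python3 -m jog '[[[0,0,-0.6,0,0,0,0],[0,0,-0.8,0,0,0,0],[0,0,-0.8,0,0,0,0],[0,0,-0.8,0,0,-0.34,0],[0,0,0,0,0,-0.34,0],[-0.2,-0.4,0,0,0,0,0],[-0.35,-0.8,0,0,0,0,0],[-0.4,-0.9,0,0,0,0,0],[-0.4,-0.9,0,0,0,0,0],[-0.4,-0.9,0,0,0,0,0],[-0.4,-0.9,0,0,0,0,0],[-0.35,-0.8,0,0,0,0,0],[-0.19,-0.33,0,0,0,0,0],[0,0,0,0,0,0,0],[0,0,0,0,0,0,0],[0,0,0,0,0,0,0]]]';  python3 go.py .5225 -.192 .07 2.926; python3 - <<'E'
from h import *
for n in("scene","side"):
    p,d=grab_frame(n); np.savez(n+"2.npz",p=p,d=d)
    cv2.imwrite(f"pics/{n}2.png",p[:,:,::-1])
a=cv2.resize(cv2.imread("pics/scene2.png")[160:280,180:340],None,fx=2.5,fy=2.5);b=cv2.resize(cv2.imread("pics/side2.png")[90:210,280:440],None,fx=2.5,fy=2.5)
cv2.imwrite("pics/st.png",np.hstack([a,b]))
E
python3 w.py w6
```

```text
clock: 32.17
eef_pos: [0.5214, -0.1896, 0.1041]
tcp_rot: [0.106, 0.994, 0.001, -0.0]
force: [0.4, 0.2, -1.1]
gripper_width: 0.0616
grip_force: 20.0
t 32.17 pos [ 0.5214 -0.1896  0.1041] psi 2.929 w 0.0616 F [ 0.4  0.2 -1.1] units now-frame [-0.05 -0.07  1.14] goal-frame [-0.05 -0.07  1.14] rot [ 0.02 -0.01  0.03]
```

View pics/st.png

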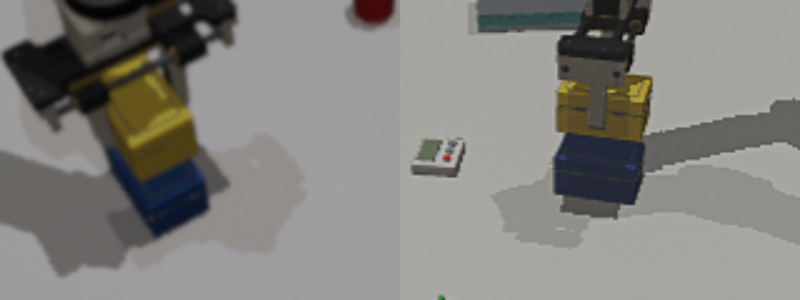

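View pics/w6.png

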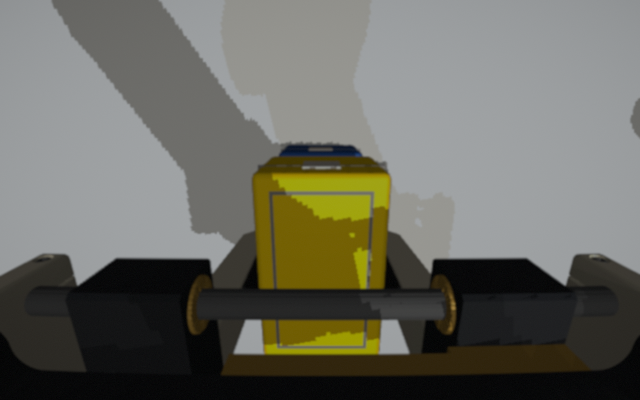

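The box is held level over the blue one. In the wrist view the blue box centre (u≈320) lines up with the yellow (u≈321). Checking the offset along the length numerically.

```bash
cat > al.py <<'E'
import sys
from h import *
a=-.216; ex=np.array([np.cos(a),np.sin(a)]); ey=np.array([-ex[1],ex[0]]); c0=np.array([.5225,-.192])
for n in("scene","side"):
    z=np.load(n+sys.argv[1]+".npz");C=cam(n);h=cv2.cvtColor(z["p"],cv2.COLOR_RGB2HSV)
    for nm,lo,hi in(("blue",(100,100,20),(130,255,255)),("yell",(18,110,40),(35,255,255))):
        ys,xs=np.nonzero((cv2.inRange(h,lo,hi)>0)&(z["d"]>0));P=cloud(np.c_[xs,ys].astype(float),z["d"][ys,xs],C)
        q=np.c_[(P[:,:2]-c0)@ex,(P[:,:2]-c0)@ey,P[:,2]];k=(abs(q[:,0])<.075)&(abs(q[:,1])<.06)&(q[:,2]<.17)&(q[:,2]>.005);q=q[k]
        print(n,nm,len(q),"lo",np.percentile(q,[1,3],axis=0).round(4).tolist(),"hi",np.percentile(q,[97,99],axis=0).round(4).tolist())
E
python3 al.py 2
```

```text
scene blue 633 lo [[-0.0259, -0.0327, 0.0077], [-0.0188, -0.0323, 0.0092]] hi [[0.051, 0.025, 0.0574], [0.0515, 0.0268, 0.0582]]
scene yell 1134 lo [[-0.041, -0.0313, 0.0923], [-0.0376, -0.031, 0.0957]] hi [[0.048, 0.0275, 0.1468], [0.0485, 0.0294, 0.1473]]
side blue 316 lo [[-0.0493, -0.0218, 0.0061], [-0.0481, -0.0201, 0.0076]] hi [[0.0447, 0.0353, 0.0578], [0.0459, 0.036, 0.058]]
side yell 633 lo [[-0.0527, -0.022, 0.0929], [-0.0524, -0.0169, 0.0944]] hi [[0.0436, 0.0366, 0.1464], [0.0445, 0.0374, 0.1471]]
```

```bash
python3 -m jog '[[[-0.09,-0.05,0.5,0,0,0,0],[0,0,0.4,0,0,0,0],[0,0,0.15,0,0,0,0],[0,0,0.07,0,0,0,0],[0,0,0,0,0,0,0],[0,0,0,0,0,0,0],[0,0,0,0,0,0,0]]]';  python3 go.py .5225 -.192 .0695 2.926; python3 - <<'E'
from h import *
for n in("scene","side"):
    p,d=grab_frame(n); np.savez(n+"3.npz",p=p,d=d)
E
python3 al.py 3
```

```text
clock: 32.9
eef_pos: [0.524, -0.1944, 0.07]
tcp_rot: [0.108, 0.994, 0.0, -0.0]
force: [0.1, 0.4, -1.3]
gripper_width: 0.0618
grip_force: 20.0
t 32.9 pos [ 0.524  -0.1944  0.07  ] psi 2.926 w 0.0618 F [ 0.1  0.4 -1.3] units now-frame [0.06 0.07 0.02] goal-frame [0.06 0.07 0.02] rot [ 0.   -0.01  0.  ]
scene blue 271 lo [[0.0303, -0.0324, 0.0061], [0.043, -0.032, 0.0072]] hi [[0.0516, 0.0251, 0.0502], [0.052, 0.0258, 0.0523]]
scene yell 1089 lo [[-0.0341, -0.0357, 0.0583], [-0.031, -0.0353, 0.0621]] hi [[0.0513, 0.0234, 0.1133], [0.0519, 0.0252, 0.1212]]
side blue 134 lo [[-0.0497, -0.0042, 0.0052], [-0.0496, 0.0136, 0.006]] hi [[0.046, 0.0363, 0.0569], [0.0469, 0.0368, 0.0575]]
side yell 579 lo [[-0.0491, -0.0255, 0.0585], [-0.0489, -0.0202, 0.0599]] hi [[0.0456, 0.0327, 0.1125], [0.0481, 0.0339, 0.1129]]
```

```bash
python3 -m jog '[[[0,0,-0.1,0,0,0,0],[0,0.09,0,0,0,0,0],[0,0,0,0,0,0,0],[0,0,0.1,0,0,0,0],[0,0,0,0,0,0,0],[0,0,0,0,0,0,0]]]';  python3 go.py .5225 -.192 .0695 2.926; python3 - <<'E'
from h import *
for n in("scene","side"):
    p,d=grab_frame(n); np.savez(n+"4.npz",p=p,d=d)
E
python3 al.py 4
```

```text
clock: 33.5
eef_pos: [0.5244, -0.1919, 0.0702]
tcp_rot: [0.108, 0.994, 0.0, -0.0]
force: [0.3, -0.4, -1.3]
gripper_width: 0.0616
grip_force: 20.0
t 33.5 pos [ 0.5244 -0.1919  0.0702] psi 2.926 w 0.0616 F [ 0.3 -0.4 -1.3] units now-frame [ 0.06 -0.02  0.02] goal-frame [ 0.06 -0.02  0.02] rot [-0.   -0.01 -0.  ]
scene blue 301 lo [[-0.0113, -0.0325, 0.0062], [0.0044, -0.0323, 0.0076]] hi [[0.0513, 0.0247, 0.0499], [0.0515, 0.0265, 0.0515]]
scene yell 1085 lo [[-0.035, -0.0331, 0.0583], [-0.0311, -0.0328, 0.062]] hi [[0.0513, 0.0261, 0.1133], [0.0519, 0.0279, 0.1661]]
side blue 134 lo [[-0.0496, -0.0041, 0.0054], [-0.0494, 0.0152, 0.0057]] hi [[0.0463, 0.0362, 0.0565], [0.0467, 0.0373, 0.0571]]
side yell 578 lo [[-0.0492, -0.0241, 0.0584], [-0.0488, -0.0187, 0.0599]] hi [[0.0462, 0.0355, 0.1126], [0.0472, 0.0361, 0.1131]]
```

```bash
python3 -m jog '[[[0,0,0.03,0,0,0,0],[0,0,0,0,0,0,0],[0,0,0,0,0,0,0],[0,0,0.02,0,0,0,0],[0,0,0,0,0,0,0],[0,0,0,0,0,0,0]]]'
```

```text
clock: 34.1
eef_pos: [0.5249, -0.192, 0.0696]
tcp_rot: [0.108, 0.994, -0.0, 0.0]
force: [-0.0, -1.5, 4.9]
gripper_width: 0.0616
grip_force: 20.0
```

Contact. Releasing, backing off upward, then checking everything.

```bash
python3 -m jog '[[[0,0,0,0,0,0,0.55],[0,0,0,0,0,0,0.7],[0,0,0,0,0,0,0.8],[0,0,0,0,0,0,0.8],[0,0,0,0,0,0,0.8],[0,0,-0.5,0,0,0,0.8],[0,0,-1,0,0,0,0.8],[0,0,-1,0,0,0,0.8],[0,0,-1,0,0,0,1],[0,0,-1,0,0,0,1],[0.9,-0.4,-0.5,0,0,0,1],[1,-0.5,0,0,0,0,1],[1,-1,0,0,0,0,1],[0.5,-1,0,0,0,0,1],[0,-1,0,0,0,0,1],[0,-1,0,0,0,0,1],[0,0,0,0,0,0,1],[0,0,0,0,0,0,1]]]'; python3 - <<'E'
from h import *
I={}
for n in("scene","side"):
    p,d=grab_frame(n); np.savez(n+"5.npz",p=p,d=d); I[n]=p[:,:,::-1]
a=cv2.resize(I["scene"][80:280,180:440],(400,308));b=cv2.resize(I["side"][100:330,220:430],(400,438))
cv2.imwrite("pics/fin.png",np.hstack([np.vstack([a,np.zeros((130,400,3),np.uint8)]),b]))
c=np.array([.5023,.267]);a=.06;ex=np.array([np.cos(a),np.sin(a)]);ey=np.array([-ex[1],ex[0]])
col={"blue":((100,110,20),(130,255,255)),"yellow":((18,110,40),(35,255,255)),"black":((0,0,0),(179,255,60)),"red":((0,130,30),(8,255,255))}
for nm,t in(("blue",(.0935,.052)),("yellow",(.0935,0)),("black",(.0935,-.052)),("red",(0,-.132))):
  for n in I:
    z=np.load(n+"5.npz");C=cam(n);ys,xs=np.nonzero((cv2.inRange(cv2.cvtColor(z["p"],cv2.COLOR_RGB2HSV),*map(np.array,col[nm]))>0)&(z["d"]>0));P=cloud(np.c_[xs,ys].astype(float),z["d"][ys,xs],C)
    q=np.c_[(P[:,:2]-c)@ex,(P[:,:2]-c)@ey,P[:,2]];r=.024 if nm!="red" else .05
    q=q[(np.hypot(q[:,0]-t[0],q[:,1]-t[1])<r)&(q[:,2]>(.035))]; T=q[q[:,2]>np.percentile(q[:,2],97)-(.006 if nm=="red" else .012)]
    print(nm,n,len(T),"tile frame mid",((T.max(0)+T.min(0))/2).round(4),"mean",T.mean(0).round(4))
  
E
python3 al.py 5
```

```text
clock: 35.6
eef_pos: [0.3932, -0.3149, 0.2185]
tcp_rot: [0.11, 0.994, 0.0, -0.0]
force: [-0.2, -0.2, 0.9]
gripper_width: 0.0928
grip_force: 0.0
blue scene 21 tile frame mid [0.0973 0.0459 0.0588] mean [0.0966 0.0446 0.0583]
blue side 58 tile frame mid [0.0946 0.0552 0.0647] mean [0.0942 0.0568 0.0631]
yellow scene 29 tile frame mid [ 0.0945 -0.0051  0.0617] mean [ 0.095  -0.0044  0.0602]
yellow side 56 tile frame mid [0.0926 0.0049 0.0643] mean [0.0933 0.0058 0.0628]
black scene 29 tile frame mid [ 0.0946 -0.0582  0.062 ] mean [ 0.0951 -0.0579  0.0601]
black side 46 tile frame mid [ 0.0935 -0.0465  0.0645] mean [ 0.0938 -0.0463  0.0624]
red scene 51 tile frame mid [ 0.0003 -0.1331  0.0588] mean [ 0.0058 -0.1422  0.0577]
red side 82 tile frame mid [ 0.0007 -0.1282  0.0601] mean [-0.0014 -0.1283  0.0597]
scene blue 302 lo [[-0.0211, -0.0325, 0.0065], [-0.0101, -0.0324, 0.0074]] hi [[0.051, 0.0241, 0.0487], [0.0515, 0.0255, 0.0497]]
scene yell 1316 lo [[-0.0434, -0.0331, 0.0591], [-0.0398, -0.0329, 0.0629]] hi [[0.0517, 0.0252, 0.1126], [0.0523, 0.0265, 0.1132]]
side blue 118 lo [[-0.0499, -0.0164, 0.0054], [-0.0497, 0.0055, 0.0056]] hi [[0.0436, 0.0355, 0.0558], [0.044, 0.0366, 0.0566]]
side yell 851 lo [[-0.0486, -0.0257, 0.059], [-0.0481, -0.0224, 0.0608]] hi [[0.0463, 0.0351, 0.1122], [0.0476, 0.0359, 0.1128]]
```

View pics/fin.png

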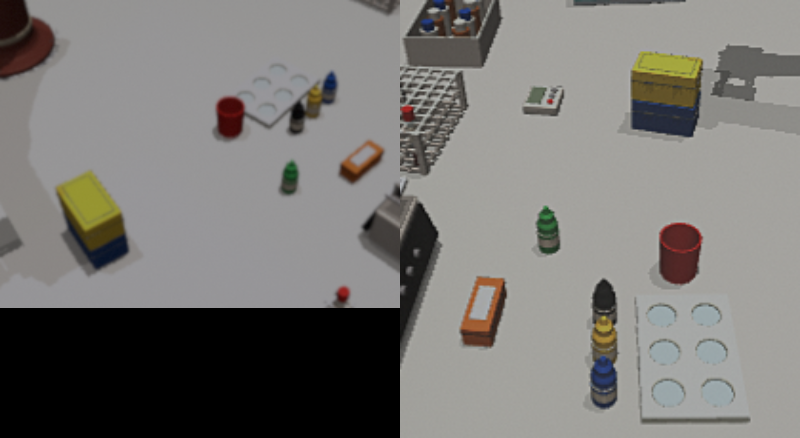

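Both views show everything upright: bottles in line with their columns, pot by the right-hand edge, yellow box flush on the blue one.

```bash
python3 -c "
from workcell import *
print(hand_in())"
```

```text
the job is handed in; nothing more can be done
None
```

The job is done and handed in: the antisera, the waste pot and the stacked tip boxes stand where you asked, to within a couple of millimetres by camera, with the arm clear at 35.6 s of the 131 s allowed.

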